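# Screw the lid onto the polishing drum without crossing the thread

### The job

Put the loose lid on the neck of the polishing drum and screw it on, clockwise seen from above, until it is fully home. The coarse thread is easily crossed and the thread ring is held in the drum only by friction, so start gently: if the lid binds early or sits askew, do not force it (the ring must not turn) but turn it back until it drops level into the thread, then screw it down. Leave the wax tin and the wooden ring clamp where they are, and let go of the lid at the end.

Things in the scene. Friction and masses are not known exactly. Their poses are not given: they have to be found in the camera images.
- drum: black rubber polishing drum, fixed upright. Foot plate 130x130x8 mm, body 100 mm across up to z=60 mm; on it an aluminium thread ring 86 mm across (60 to 68 mm) with the neck, 52 mm across (62 over the threads), up to 99.5 mm, its last 3 mm tapered. Origin: centre of the underside, z up the neck's axis.
- crest (a point): neck's axis at the flat crest, 92 mm above the drum's origin. Three entries 120 deg apart break the crest, each leaving a lug 26 deg of play; their angle is unknown, differs each run. Lugs on the crest meet 4 mm high stops within 75 deg clockwise (crossed); anticlockwise they come to the entries and fall, then meet the entries' sides. If only one or two fall the lid tilts: turn on anticlockwise.
- thread_foot (a point): neck's axis at the fully-home height of the lid's origin, 71.5 mm above the drum's origin. Three-start right-hand thread, 30 mm a turn; from an entry a clockwise turn of 105 to 140 deg lowers the lid to a hard stop. Lid origin above drum origin: 89.5 mm on the crest, 93.5 on top of the stops, 80 to 83.5 just fallen into the entries.
- lid: loose black screw lid, 79 mm across its ribs, 57 mm high in all, about 0.2 kg. Origin: centre of the rim plane (underside), z up. Cup 33 mm high, inside 68 mm across and 29 mm deep. Three lugs inside, 120 deg apart, 5 mm thick, centred 5 mm above the rim, with 1 mm of play round the neck; one on the lid's +x axis.
- lid_bar (a point): middle of the lid's bar handle, 45 mm above the lid's origin, axes as the lid's. The bar lies along x: 66 long, 14 wide, from 33 to 57 mm above the rim. A grip of 10 to 15 N is enough to carry and turn the lid. Its friction also holds the lid up: it falls into the entries only when let loose or pressed down lightly.
- ring (a joint): rotation of the thread ring (with the neck) in the drum, rad, 0 at the start, anticlockwise positive. Held by friction, slips at about 0.6 N m; must stay within 0.12 rad of 0. Free turning of the lid takes about 0.1 N m or less; more than 0.15 means that a lug has met a stop or that the tool is not following the thread down.
- wax_tin: round flat tin 64 mm across, 20 mm high, bystander; origin under its centre
- ring_clamp: wooden ring clamp 28 x 140 x 20 mm lying on the bench, bystander; origin under its centre

How it is judged (in metres and radians):
At the end, for the whole second after the job is handed in: The lid stands upright (within 0.08 rad) and centred (within 5 mm) on the drum, at rest, screwed down to within about 2.3 mm of fully home (its origin less than 73.8 mm above the drum's), and the thread ring never slipped (z of lid in the frame of drum below 0.0738 m and horizontal distance between lid and drum below 0.005 m and angle between lid's own z axis and vertical below 0.08 rad and linear speed of lid below 0.02 m/s); the robot touches nothing.
It fails at once if the thread ring is turned in the drum by more than 0.12 rad (thread forced) (value of joint ring above 0.12 rad or value of joint ring below -0.12 rad).
It fails at once if a bystander is shifted by more than 25 mm (distance of any of wax_tin, ring_clamp from where it was at the start of the episode above 0.025 m).
It also fails if it takes over 69 s, if anything falls off the work surface, if the arm or the gripper's body presses on something with over 40 N, if the wrist force passes 120 N, or if a joint passes its speed limit or range.

### The arm

A 7-joint arm with a two-finger parallel gripper is mounted at the origin on a cart in front of the work surface, level with it; the furniture and walls round the work are solid. World frame = base frame: x ahead of the robot, y to its left, z up, the work surface at z = 0. Lengths are in mm, angles in rad, forces in N, time in s.
With the tool pointing down it reaches from about 425 to 800 mm from the base axis. Payload 8.3 kg.
Tool frame: the origin (TCP) lies at the centre of the arm's flange, where the gripper is bolted on; the fingertips stand 173 mm ahead of it and the grasp point (between the pads) lies 155 mm ahead of it (env.grasp_offset is the distance from the TCP to the grasp point, in mm); z points along the fingers, y is the line along which they close (so a half turn about z gives the same grasp; the last joint's range is limited). The gripper opens to 85 mm and grips with 20 to 120 N. Pads are 22 mm wide; open, the fingers measure 114 mm over their backs; the gripper's body (76 mm by 85 mm) begins 54 mm behind the grasp point. The pads swing forward as they close: fully open they stand 13 mm farther back than shut.
Start: joints at [1.136, 0.383, 0.016, 1.37, -0.006, 1.388, -0.046], TCP at [227.088, -582.278, 404.679] pointing down, gripper open.
Joint ranges: [-2.95, 2.95], [-0.25, 2.06], [-1.52, 1.56], [0.18, 2.33], [-1.44, 4.58], [0.02, 2.06], [-3.01, 3.01]. Speed limits (rad/s): [2.39, 2.39, 3.01, 3.01, 3.14, 3.14, 3.14].

### API

Orientations are given as a unit quaternion [x, y, z, w].
In Python, from workcell import env gives the robot as it stands.
- The arm moves only by the shell command python3 shift.py [FORCE], which reads ROWS from standard input. ROWS is a JSON list of rows, 1 to 10 of them, each an object with the fields wx, wy, wz (a rotation vector in shares of pi/2 rad (1.0 is pi/2 rad)), x, y, z (the shift in shares of the most that a row can go, 1 being 62.5 mm), finger_gap (the finger opening in mm); a field left out counts as zero (the opening has to be given); each row shifts and turns the commanded pose from where the row before left it, along the tool's axes as they then stand; what a row does not reach is not made up. A row lasts 1/8 s, in which the tool goes at most 62.5 mm and 0.188 rad, less where a joint would pass 70% of its speed; a pose out of reach is approached as far as the arm can. The fingers move at their own pace and stop on an object; FORCE is the grip in N (left out, the last holds). Time passes only in rows, so rows that do not move let the fingers close. It prints the time, the measured TCP pose, the force, the opening and the grip force at its end. Input that does not fit is refused with a message, and nothing moves.
- env.sense(): the state, without advancing time (a new reading comes with each control period).
- env.capture(name): name is "scene" or "side" or "wrist"; returns a dict with "color" (420x560x3 uint8, red, green, blue), "fx", "fy", "cx", "cy" (pixels), "R" (3x3) and "t" (3): a world point X has camera coordinates R X + t. Camera axes: x right, y down, z forward; pixel columns grow to the right and rows downward; lengths in mm; the calibration is good to about 2 mm. The wrist camera is an equidistant fisheye: a pixel r from the principal point sees the ray r / f radians off the axis. A picture is of the moment at which its call begins. There is no depth.
- env.hand_in(): hands the job in; it is judged then, once.
The state is a dict: "time": time; "joint_positions": joint angles; "qd": joint speeds; "effort": joint torques, N m; "position": TCP position; "ee_rot": TCP orientation; "contact_force": force on the tool from outside, world axes, zero at the start; "torque": the same for the moment, N m; "width": finger opening in mm; "grasp_force": force on a finger pad.
Only numpy, scipy, OpenCV 4.12 (cv2) and the standard library are available. Lean on these libraries where they do the work, as an engineer would, in place of code of your own. Each camera call takes 0.05 s, during which the arm holds its last target. There are 200 camera calls.

## Working session

There is one attempt and no reset: what is moved stays moved. The work goes in short steps, Python scripts to look and compute and a shell command to move; the robot and the scene stay as the last step left them, time stands still between calls to the robot, and variables do not carry over. Pictures are saved under pics/ and viewed, at most 10 in all, crops included, and the job is handed in when it is done.

```bash
ls; mkdir -p pics; python3 - <<'E'
from workcell import env
import cv2
s=env.sense();print({k:s[k] for k in('time','position','ee_rot','contact_force','torque','width')})
for n in("scene","side"):
    c=env.capture(n);cv2.imwrite(f"pics/{n}0.png",cv2.cvtColor(c["color"],cv2.COLOR_RGB2BGR))
    print(n,c["fx"],c["cx"],c["cy"],c["R"],c["t"])
E
```

```text
pics
shift.py
workcell.py
{'time': 0.0, 'position': array([ 227.01598446, -582.13719604,  403.64950151]), 'ee_rot': array([ 9.82768516e-01,  1.84837925e-01, -2.04654857e-04, -9.71482700e-04]), 'contact_force': array([-0.08231383,  0.14033508, -0.80466749]), 'torque': array([ 0.02916849,  0.02678242, -0.02256244]), 'width': 85.00391752388552}
scene 464.36498485823086 282.7987216060196 211.71295145453047 [[ 0.86243263 -0.50580224 -0.01934061]
 [-0.34914535 -0.56678656 -0.74622418]
 [ 0.36647986  0.65032076 -0.66541372]] [-491.03265832  305.77972854  694.85522496]
side 406.480133748901 279.5165890215992 213.05688351820143 [[-0.94783687 -0.31871968 -0.00479991]
 [-0.16702222  0.50941845 -0.84415426]
 [ 0.27149374 -0.79931884 -0.53607886]] [572.86075097 142.00115605 860.55491673]
```

View pics/scene0.png

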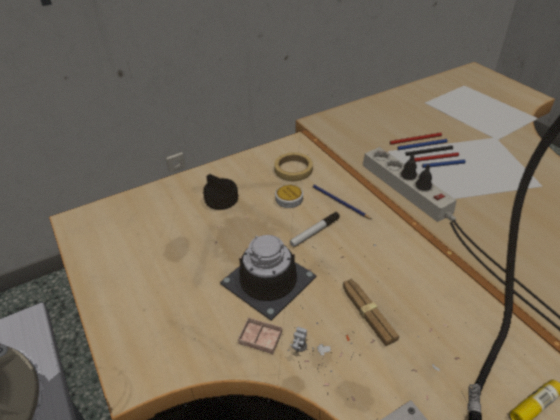

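View pics/side0.png

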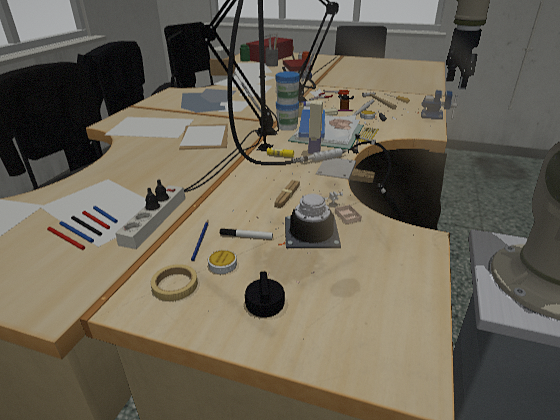

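Scene shows the drum at about (268,265), the lid at (221,192), the tin at (289,195) and the clamp at (370,310). In the side view the lid is at (265,295) and the drum at (312,220). I'll take enlarged crops for precise points.

```bash
python3 - <<'E'
import cv2,numpy as np
a=cv2.imread("pics/scene0.png");b=cv2.imread("pics/side0.png")
r=lambda i,x,y,w,h,k:cv2.resize(i[y:y+h,x:x+w],None,fx=k,fy=k,interpolation=cv2.INTER_CUBIC)
g=lambda i:np.clip(255*(i/255.)**.6,0,255).astype(np.uint8)
cv2.imwrite("pics/crop.png",g(np.vstack([np.hstack([r(a,196,166,50,50,6),r(a,218,226,100,100,3)]),np.hstack([r(b,240,267,50,50,6),r(b,262,175,100,100,3)])])))
E
```

```text
(no output)
```

View pics/crop.png

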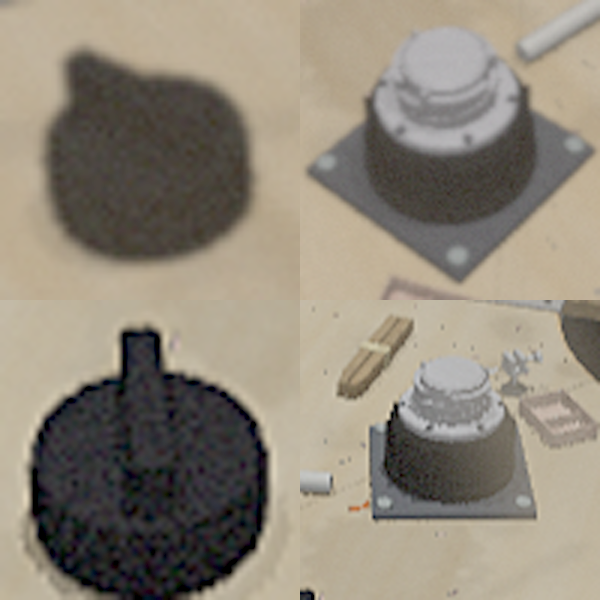

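```bash
cat > h.py <<'E'
import numpy as np,cv2
from workcell import env
from scipy.spatial.transform import Rotation as Ro
def ray(c,u,v,fish=False):
    x=np.array([(u-c["cx"])/c["fx"],(v-c["cy"])/c["fy"]])
    if fish:
        r=np.linalg.norm(x);d=np.r_[x/max(r,1e-9)*np.sin(r),np.cos(r)]
    else:d=np.r_[x,1]
    return -c["R"].T@c["t"],c["R"].T@d
def on(c,u,v,z,fish=False):
    o,d=ray(c,u,v,fish);return o+d*(z-o[2])/d[2]
def proj(c,X,fish=False):
    p=c["R"]@np.asarray(X,float)+c["t"]
    if not fish:return np.array([c["fx"]*p[0]/p[2]+c["cx"],c["fy"]*p[1]/p[2]+c["cy"]])
    r=np.hypot(p[0],p[1]);th=np.arctan2(r,p[2]);return np.array([c["cx"]+c["fx"]*th*p[0]/r,c["cy"]+c["fy"]*th*p[1]/r])
def tool():
    s=env.sense();return s["position"],Ro.from_quat(s["ee_rot"])
def go(xyz,yaw=None):
    """remaining shift in the tool's axes to TCP xyz, tool down with tool y at yaw"""
    p,R=tool();y=R.apply([0,1,0]);d=R.inv().apply(np.array(xyz)-p)
    if yaw is not None:
        cur=np.arctan2(y[1],y[0]);w=(yaw-cur+np.pi/2)%np.pi-np.pi/2
        print("turn about tool z",-w)
    print("shift tool",d.round(1),"tilt",np.degrees(np.arccos(-R.apply([0,0,1])[2])))
E
python3 - <<'E'
from h import *
A=env.capture("scene");B=env.capture("side")
for n,c,p in(("scene",A,(267,246.7)),("side",B,(313.7,200.3))):
    print(n,"neck",on(c,*p,99.5))
print("plate",on(A,220.7,282.7,8),on(A,316,276,8),on(A,271.3,319.7,8),on(B,286.3,247.7,8),on(B,340.3,247.7,8))
for n,c,p in(("scene",A,(221,209.7)),("side",B,(265,316.7))):
    g=on(c,*p,0);o=-c["R"].T@c["t"];d=(g-o)[:2];d/=np.linalg.norm(d);print(n,"lid",g[:2]+39.5*d)
print("bar far end",on(A,209.2,174.5,57),on(B,263.5,272,57),on(B,263.5,345/6+267-300/6+105/6,57))
for n,c,p in(("scene",A,(289,195)),("side",B,(222,261))):print("tin",on(c,*p,15))
E
```

```text
scene neck [526.31419737 -22.94144171  99.5       ]
side neck [520.21825727  -1.82886356  99.5       ]
plate [446.93088684  19.99304802   8.        ] [607.53373925 -58.75401164   8.        ] [ 487.45487239 -100.65869961    8.        ] [561.73391095  77.13541997   8.        ] [442.3600699   37.83052537   8.        ]
scene lid [550.14859539 253.83279102]
side lid [551.97693274 249.84939831]
bar far end [542.5617307  276.66320697  57.        ] [560.89053418 227.45777924  57.        ] [541.18114132 280.1980271   57.        ]
tin [682.80792083 165.34011885  15.        ]
tin [678.84821525 176.13729915  15.        ]
```

```bash
python3 - <<'E'
from h import *
A=env.capture("scene");B=env.capture("side")
def tri(a,b):
    o1,d1=ray(A,*a);o2,d2=ray(B,*b);d1/=np.linalg.norm(d1);d2/=np.linalg.norm(d2)
    k=np.linalg.lstsq(np.c_[d1,-d2],o2-o1,rcond=None)[0];p,q=o1+k[0]*d1,o2+k[1]*d2
    return ((p+q)/2).round(1),round(np.linalg.norm(p-q),1)
print("neck",tri((267,246.7),(313.7,200.3)))
print("bar end",tri((209.2,174.5),(263.5,272)), tri((209.2,174.5),(263.5,290)))
# black-lid masks
for n,c,box in(("scene",A,(190,160,250,220)),("side",B,(235,262,300,325))):
    x0,y0,x1,y1=box;g=c["color"][y0:y1,x0:x1].max(2)<80
    k,l,st,ce=cv2.connectedComponentsWithStats(g.astype(np.uint8));i=1+st[1:,4].argmax();print(n,st[i][:4]+[x0,y0,0,0],ce[i]+[x0,y0])
print("base proj",proj(A,[0,0,0]),proj(B,[0,0,0]))
s,_=tool();print("tool tip proj side",proj(B,s-[0,0,173]))
E
```

```text
neck (array([526.5, -17. ,  91.5]), np.float64(6.0))
bar end (array([542.7, 253.8,  78.1]), np.float64(16.7)) (array([542.5, 275.9,  57.6]), np.float64(0.5))
scene [203 175  35  35] [219.7611465  192.76539278]
side [245 271  40  47] [264.23802395 296.78742515]
base proj [-45.35362546 416.06256834] [550.10538022 280.13063765]
tool tip proj side [453.90452645  88.3015528 ]
```

```bash
python3 - <<'E'
from h import *
c=env.capture("wrist");p,R=tool();print(c["fx"],c["cx"],c["cy"]);print("cam in tool",R.inv().apply(-c["R"].T@c["t"]-p),"axis",R.inv().apply(c["R"][2]))
go([500,-20,400],np.radians(21))
go([551,252,400],np.radians(21))
E
```

```text
325.19226210127806 280.52254073218313 206.29721642216873
cam in tool [79.36940135 -0.49464442 30.9547737 ] axis [-0.3052278  -0.00106435  0.95227877]
turn about tool z -1.5654983413844463
shift tool [ 458.6 -424.7    4.6] tilt 0.030171971672745466
turn about tool z -1.5654983413844463
shift tool [ 604.9 -659.6    4.8] tilt 0.030171971672745466
```

Units first: shifts go in shares of 62.5 mm and turns go in shares of pi/2 rad. So 46 mm is 0.736, -42 mm is -0.672.

```bash
echo '[{"x":0.736, "y":-0.672, "finger_gap":85}, {"x":0.736, "y":-0.672, "finger_gap":85}, {"x":0.736, "y":-0.672, "finger_gap":85}, {"x":0.736, "y":-0.672, "finger_gap":85}, {"x":0.736, "y":-0.672, "finger_gap":85}, {"x":0.736, "y":-0.672, "finger_gap":85}, {"x":0.736, "y":-0.672, "finger_gap":85}, {"x":0.736, "y":-0.672, "finger_gap":85}, {"x":0.736, "y":-0.672, "finger_gap":85}, {"x":0.736, "y":-0.672, "finger_gap":85}]' | python3 shift.py 20; echo '[{"wz":-0.1146, "finger_gap":85}, {"wz":-0.1146, "finger_gap":85}, {"wz":-0.1146, "finger_gap":85}, {"wz":-0.1146, "finger_gap":85}, {"wz":-0.1146, "finger_gap":85}, {"wz":-0.1146, "finger_gap":85}, {"wz":-0.1146, "finger_gap":85}, {"wz":-0.1146, "finger_gap":85}, {"wz":-0.0828, "finger_gap":85}, {"finger_gap":85}]' | python3 shift.py;  python3 - <<'E'
from h import *
c=env.capture("wrist");cv2.imwrite("pics/w1.png",cv2.cvtColor(c["color"],cv2.COLOR_RGB2BGR))
print(env.sense()["joint_positions"]);print("expect neck at",proj(c,[526,-19,99.5],True))
go([551,252,400],np.radians(21))
E
```

```text
time: 1.6
position: [503.5, -22.1, 405.1]
ee_rot: [0.983, 0.185, 0.0, 0.0]
contact_force: [1.2, -0.2, 0.6]
width: 84.9
grasp_force: 0.0
time: 2.85
position: [503.0, -23.9, 404.8]
ee_rot: [0.565, 0.825, 0.0, 0.0]
contact_force: [-0.1, 0.0, 0.5]
width: 85.4
grasp_force: 0.0
[ 0.54151682  0.16781399 -0.62380431  1.67379775  0.1006194   1.33219127
  0.26857504]
expect neck at [305.54707694 200.49120518]
turn about tool z 0.0014960593359276686
shift tool [240.2 144.    4.8] tilt 0.007529547803040896
```

View pics/w1.png

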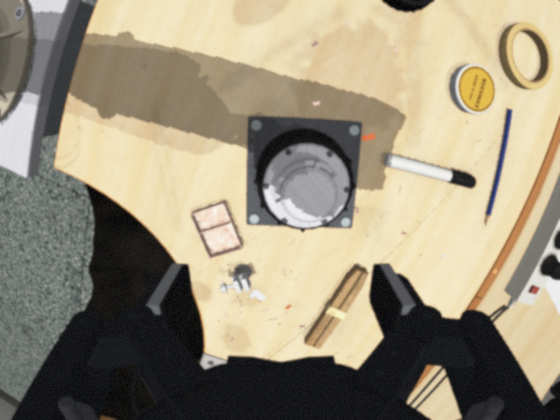

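Wrist view: foot plate corners at (249,117), (361,123), (354,228) and (247,222), neck top near (309,191), lid at the upper edge near (408,0).

Converted, 24 mm is 0.384, 14.4 mm is 0.2304.

```bash
python3 - <<'E'
from h import *
c=env.capture("wrist")
P=[on(c,*p,8,True) for p in((249,117),(361,123),(354,228),(247,222))]
print(np.array(P).round(0),"mid",np.mean(P,0),"edges",[np.linalg.norm(P[i]-P[i-1]).round() for i in range(4)])
print("neck",on(c,309,191,99.5,True))
o,d=ray(c,309,191,True);print(o,d)
E
echo '[{"x":0.384, "y":0.2304, "finger_gap":85}, {"x":0.384, "y":0.2304, "finger_gap":85}, {"x":0.384, "y":0.2304, "finger_gap":85}, {"x":0.384, "y":0.2304, "finger_gap":85}, {"x":0.384, "y":0.2304, "finger_gap":85}, {"x":0.384, "y":0.2304, "finger_gap":85}, {"x":0.384, "y":0.2304, "finger_gap":85}, {"x":0.192, "y":0.2304, "finger_gap":85}, {"y":0.2304, "finger_gap":85}, {"y":0.2304, "finger_gap":85}]' | python3 shift.py
python3 - <<'E'
from h import *
c=env.capture("wrist");cv2.imwrite("pics/w2.png",cv2.cvtColor(c["color"],cv2.COLOR_RGB2BGR))
print("expect",proj(c,[551,252,57],True));go([551,252,400],np.radians(21))
E
```

```text
[[447.  26.   8.]
 [567.  66.   8.]
 [612. -53.   8.]
 [487. -92.   8.]] mid [528.53255021 -13.30491618   8.        ] edges [np.float64(124.0), np.float64(127.0), np.float64(127.0), np.float64(131.0)]
neck [525.54928395  -9.92141954  99.5       ]
[476.12255528  49.74694407 373.90065354] [ 0.17334814 -0.20926733 -0.96237083]
time: 4.2
position: [572.4, 196.5, 404.6]
ee_rot: [0.566, 0.825, -0.0, 0.0]
contact_force: [0.5, -0.5, 0.1]
width: 85.1
grasp_force: 0.0
expect [279.47957544 125.35449886]
turn about tool z 0.0016928514559595431
shift tool [59.8 -1.   4.3] tilt 0.02146991379158945
```

View pics/w2.png

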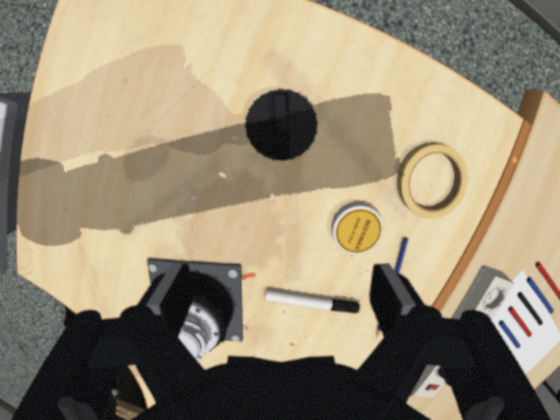

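Lid at (281,125), almost exactly where expected, with the bar running vertically in the image. I'll descend slightly offset for a closer look, so the camera stays over the lid.

Converted, 20 mm is 0.32.

```bash
echo '[{"z":0.32, "finger_gap":85}, {"z":0.32, "finger_gap":85}, {"z":0.32, "finger_gap":85}, {"z":0.32, "finger_gap":85}, {"finger_gap":85}]' | python3 shift.py
python3 - <<'E'
from h import *
c=env.capture("wrist");u,v=proj(c,[551,252,45],True).astype(int);print(u,v)
i=c["color"][v-65:v+65,u-65:u+65]
k,l,st,ce=cv2.connectedComponentsWithStats((i.max(2)<60).astype(np.uint8));j=1+st[1:,4].argmax();bx=st[j];print(bx,ce[j])
x=ce[j]+[u-65,v-65];print("sil. centre",on(c,*x,20,True))
g=np.clip(255*(i/100.)**.6,0,255).astype(np.uint8)
cv2.imwrite("pics/w3.png",cv2.resize(g[...,::-1],None,fx=4,fy=4,interpolation=cv2.INTER_CUBIC))
E
```

```text
time: 4.88
position: [571.5, 195.6, 323.2]
ee_rot: [0.565, 0.825, -0.001, -0.001]
contact_force: [0.1, -0.2, -0.1]
width: 85.0
grasp_force: 0.0
281 130
[  22   19   93   92 6542] [67.77208805 65.11357383]
sil. centre [553.13466722 250.86314424  20.        ]
```

View pics/w3.png

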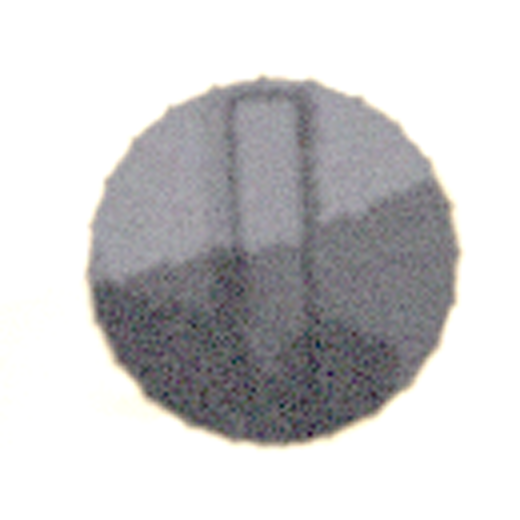

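Bar top visible: end at crop (269,95), sides x≈235–303, lower end around (274,350).

```bash
python3 - <<'E'
from h import *
c=env.capture("wrist")
f=lambda x,y:on(c,281-65+x/4,130-65+y/4,57,True)
a,b=f(269,97),f(273,350);print(a,b,np.linalg.norm(a-b),"ang",np.degrees(np.arctan2(*(a-b)[[1,0]])),"width",np.linalg.norm(f(235,180)-f(305,180)))
d=(a-b)/np.linalg.norm(a-b);print("centre from far end",a-33*d)
yaw=np.arctan2(d[1],d[0])-np.pi/2
go([552.5,251,200],yaw)
E
```

```text
[541.7010726  281.40486986  57.        ] [559.11405857 238.52873711  57.        ] 46.27715246903552 ang 112.10320495170029 width 12.554024447817119
centre from far end [554.11818356 250.83011957  57.        ]
turn about tool z -0.01576876688271578
shift tool [ 58.2   1.6 125.4] tilt 0.02450440641192539
```

Converted, 30 mm is 0.48, 29 mm is 0.464, -0.016 rad / 1.5708 = -0.0102.

```bash
echo '[{"x":0.464, "y":0.0128, "finger_gap":85}, {"x":0.464, "y":0.0128, "finger_gap":85}, {"wz":-0.0102, "finger_gap":60}, {"z":0.48, "finger_gap":60}, {"z":0.48, "finger_gap":60}, {"z":0.4, "finger_gap":60}, {"z":0.24, "finger_gap":60}, {"z":0.192, "finger_gap":60}, {"finger_gap":60}]' | python3 shift.py; python3 - <<'E'
from h import *
go([553,251,210],np.radians(22.1))
E
```

```text
time: 6.1
position: [552.5, 250.5, 212.5]
ee_rot: [0.558, 0.83, -0.0, -0.0]
contact_force: [0.3, -0.5, 0.7]
width: 60.1
grasp_force: 0.0
turn about tool z 0.0010282693857603942
shift tool [0.3 0.6 2.5] tilt 0.03223606243695105
```

Converted, 2 mm is 0.032, 0.5 mm is 0.008.

```bash
echo '[{"y":0.008, "z":0.032, "finger_gap":0}, {"finger_gap":0}, {"finger_gap":0}, {"finger_gap":0}, {"finger_gap":0}, {"finger_gap":0}]' | python3 shift.py 20; echo '[{"z":-0.32, "finger_gap":0}, {"z":-0.64, "finger_gap":0}, {"z":-0.8, "finger_gap":0}, {"z":-0.8, "finger_gap":0}, {"finger_gap":0}]' | python3 shift.py; python3 - <<'E'
from h import *
print(env.sense()["joint_positions"])
go([527,-12,340])
E
```

```text
time: 6.85
position: [553.1, 251.1, 211.4]
ee_rot: [0.558, 0.83, 0.0, 0.0]
contact_force: [-1.6, -0.5, 5.9]
width: 13.8
grasp_force: 23.3
time: 7.48
position: [553.3, 252.0, 376.6]
ee_rot: [0.558, 0.83, 0.004, 0.002]
contact_force: [0.7, 0.6, -2.9]
width: 13.7
grasp_force: 22.4
[ 0.04438942  0.45008138 -0.72657368  1.44247487  0.30212353  1.35353457
 -0.3076347 ]
shift tool [-234.5 -124.4   35.4] tilt 0.5014063536191509
```

Converted, -45 mm is -0.72, -23 mm is -0.368.

```bash
echo '[{"x":-0.32, "y":-0.128, "finger_gap":0}, {"x":-0.72, "y":-0.288, "finger_gap":0}, {"x":-0.72, "y":-0.288, "finger_gap":0}, {"x":-0.72, "y":-0.288, "finger_gap":0}, {"x":-0.72, "y":-0.288, "finger_gap":0}, {"x":-0.72, "y":-0.288, "finger_gap":0}, {"x":-0.72, "y":-0.288, "finger_gap":0}, {"x":-0.368, "y":-0.128, "finger_gap":0}, {"finger_gap":0}, {"finger_gap":0}]' | python3 shift.py; python3 - <<'E'
from h import *
c=env.capture("wrist");cv2.imwrite("pics/w4.png",cv2.cvtColor(c["color"],cv2.COLOR_RGB2BGR))
print("expect neck",proj(c,[527,-12,99.5],True),env.sense()["joint_positions"],-c["R"].T@c["t"])
E
```

```text
time: 8.72
position: [556.0, -84.5, 370.5]
ee_rot: [0.557, 0.83, 0.0, -0.001]
contact_force: [0.4, 0.1, -2.8]
width: 13.7
grasp_force: 22.3
expect neck [279.79521022 106.74397322] [ 0.59281398  0.33031653 -0.62555576  1.57632652  0.1974359   1.2996852
  0.32907361] [527.62797344 -11.41279395 339.6643994 ]
```

View pics/w4.png

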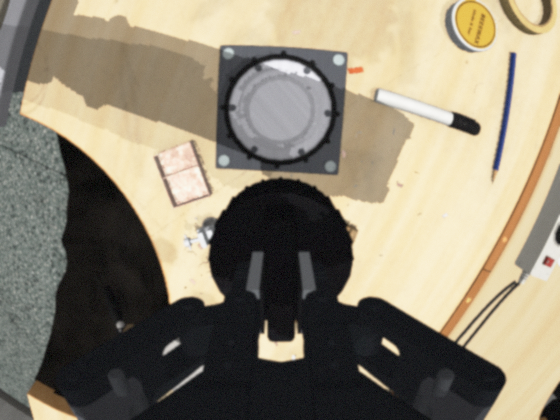

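Overhead view: thread ring and neck centred near (279,108), with the lid held level at (281,255). I'll fit the ring disc and plate.

```bash
python3 - <<'E'
from h import *
c=env.capture("wrist");i=c["color"]
g=cv2.cvtColor(i,cv2.COLOR_RGB2GRAY).astype(float);hsv=cv2.cvtColor(i,cv2.COLOR_RGB2HSV)
# ring edge: radial max drop from bright disc to black rubber, then circle fit in the plane z=68
pts=[];c0=np.array([279.,108.])
for a in np.linspace(0,2*np.pi,72,endpoint=False):
    r=np.arange(38,58,.5);q=c0+np.c_[np.cos(a)*r,np.sin(a)*r]
    v=cv2.remap(cv2.GaussianBlur(g,(0,0),1).astype(np.float32),q[:,:1].astype(np.float32),q[:,1:].astype(np.float32),1).ravel()
    k=np.gradient(v).argmin();pts.append(on(c,*q[k],68,True)[:2])
P=np.array(pts)
for _ in range(4):
    s=np.linalg.lstsq(np.c_[2*P,np.ones(len(P))],(P**2).sum(1),rcond=None)[0];r=np.sqrt(s[2]+s[:2]@s[:2]);e=np.linalg.norm(P-s[:2],axis=1)-r;P=P[abs(e)<max(1,2*e.std())]
print("ring centre",s[:2],"radius",r,len(P),e.std())
Q=[on(c,*p,8,True) for p in((219,45),(347,54),(338,173),(216,165))];print("plate mid",np.mean(Q,0),[np.linalg.norm(Q[k]-Q[k-1]).round() for k in range(4)])
print("neck click",on(c,279,109,99.5,True))
go([s[0],s[1],301])
# lid in the hand: silhouette width at rim
E
```

```text
ring centre [527.6028613  -14.04708009] radius 42.436986033992454 67 0.22051416424477427
plate mid [527.59497107 -13.03853671   8.        ] [np.float64(125.0), np.float64(129.0), np.float64(125.0), np.float64(128.0)]
neck click [527.19263702 -13.35354717  99.5       ]
shift tool [75.5  0.1 69.7] tilt 0.04078940177417717
```

```bash
python3 - <<'E'
from h import *
c=env.capture("wrist");p,R=tool();g=c["color"].max(2)<60
col=g[150:230,270:292];print("silhouette top row",150+np.median([np.argmax(col[:,k]) for k in range(col.shape[1])]))
for rows in(235,245,255):
    x=np.where(g[rows,150:420])[0]+150;print(rows,x.min(),x.max())
for h in(211.4,178.4):
    a=np.linspace(0,2*np.pi,361);X=np.array([proj(c,p+R.apply([39.5*np.cos(t),39.5*np.sin(t),h]),True) for t in a]);print(h,"top",X[X[:,1].argmin()],"left",X[X[:,0].argmin()],"right",X[X[:,0].argmax()])
X0=proj(c,p+R.apply([39.5,0,211.4]),True);X1=proj(c,p+R.apply([40.5,0,211.4]),True);print("px/mm",X1-X0)
E
```

```text
silhouette top row 160.5
235 213 348
245 150 350
255 150 351
211.4 top [278.36558301 175.24352517] left [213.94630994 234.87161307] right [343.31162532 234.86628448]
178.4 top [277.85087751 190.10980481] left [202.01297636 256.94223568] right [354.4963281  258.19211983]
px/mm [-0.00423143 -1.72329224]
```

```bash
python3 - <<'E'
from h import *
c=env.capture("wrist");p,R=tool();g=cv2.cvtColor(c["color"],cv2.COLOR_RGB2HSV)
m=c["color"].max(2)<60
P=[]
for u in range(215,348,3):
    v=235
    while m[v,u]:v-=1
    P.append((u,v+.5))
P=np.array(P);print(P[::4].tolist())
# back-project the upper arc onto the rim plane (heights 211.4 below TCP), circle of radius 39.5
z=p[2]-211.4
W=np.array([on(c,*q,z,True) for q in P if q[1]<215])
L=R.inv().apply(W-p)[:,:2]
from scipy.optimize import least_squares
s=least_squares(lambda k:np.linalg.norm(L-k[:2],axis=1)-k[2],[0,0,39.5],loss="soft_l1").x
s2=least_squares(lambda k:np.linalg.norm(L-k[:2],axis=1)-39.2,[0,0],loss="soft_l1").x
print(s,s2)
E
```

```text
[[215.0, 222.5], [227.0, 208.5], [239.0, 193.5], [251.0, 186.5], [263.0, 180.5], [275.0, 179.5], [287.0, 178.5], [299.0, 180.5], [311.0, 186.5], [323.0, 194.5], [335.0, 209.5], [347.0, 231.5]]
[-0.55594761  1.26889816 38.15348284] [-1.75266886  1.29454043]
```

Converted, 20 mm is 0.32, 16 mm is 0.256.

```bash
echo '[{"x":0.24, "finger_gap":0}, {"x":0.32, "z":0.16, "finger_gap":0}, {"x":0.32, "y":-0.008, "z":0.24, "finger_gap":0}, {"x":0.256, "y":-0.008, "z":0.24, "finger_gap":0}, {"x":0.088, "z":0.16, "finger_gap":0}, {"z":0.064, "finger_gap":0}, {"finger_gap":0}]' | python3 shift.py; python3 - <<'E'
from h import *
print(env.sense()["contact_force"],env.sense()["torque"],env.sense()["joint_positions"]);go([527.9,-15.2,301])
E
```

```text
time: 9.8
position: [526.6, -15.8, 316.8]
ee_rot: [0.558, 0.83, -0.0, 0.0]
contact_force: [-0.2, -0.3, -1.8]
width: 13.4
grasp_force: 22.3
[-0.1708747  -0.28996004 -1.75659697] [0.00754105 0.01433759 0.019435  ] [ 0.5229338   0.30309139 -0.65858715  1.73995537  0.20014559  1.1664387
  0.19338791]
shift tool [ 0.1  1.4 15.8] tilt 0.008213784514689574
```

Converted, 4 mm is 0.064, 2 mm is 0.032.

```bash
echo '[{"x":0.0256, "y":0.0032, "z":0.064, "finger_gap":0}, {"z":0.032, "finger_gap":0}, {"finger_gap":0}]' | python3 shift.py; echo '[{"z":0.032, "finger_gap":0}, {"finger_gap":0}]' | python3 shift.py ; echo '[{"z":0.032, "finger_gap":0}, {"finger_gap":0}]' | python3 shift.py; python3 -c "
from h import *
print(env.sense()['contact_force'],env.sense()['torque']);go([526.1,-14.1,301])"
```

```text
time: 10.18
position: [526.0, -13.8, 310.6]
ee_rot: [0.558, 0.83, -0.0, -0.0]
contact_force: [-0.2, -0.1, -0.7]
width: 13.3
grasp_force: 22.3
time: 10.42
position: [526.0, -13.7, 308.6]
ee_rot: [0.558, 0.83, -0.0, -0.0]
contact_force: [0.1, -0.6, -1.5]
width: 13.5
grasp_force: 22.3
time: 10.68
position: [526.0, -13.7, 306.6]
ee_rot: [0.558, 0.83, -0.0, -0.0]
contact_force: [0.2, -0.5, -2.9]
width: 13.7
grasp_force: 22.3
[ 0.16109823 -0.50512685 -2.93646998] [0.04739159 0.03743323 0.00606105]
shift tool [-0.4 -0.   5.6] tilt 0.013112800611715212
```

Converted, 1.5 mm is 0.024.

```bash
echo '[{"z":0.024, "finger_gap":0}, {"finger_gap":0}]' | python3 shift.py; echo '[{"z":0.024, "finger_gap":0}, {"finger_gap":0}]' | python3 shift.py ; echo '[{"z":0.024, "finger_gap":0}, {"finger_gap":0}]' | python3 shift.py; python3 -c "
from h import *
print(env.sense()['contact_force'],env.sense()['torque'])"
```

```text
time: 10.92
position: [526.0, -13.7, 305.1]
ee_rot: [0.558, 0.83, -0.0, -0.0]
contact_force: [0.5, -0.2, -1.5]
width: 13.5
grasp_force: 22.3
time: 11.18
position: [526.0, -13.7, 303.6]
ee_rot: [0.558, 0.83, -0.0, -0.0]
contact_force: [0.3, 0.2, -2.6]
width: 13.8
grasp_force: 22.4
time: 11.42
position: [526.1, -13.8, 302.2]
ee_rot: [0.558, 0.83, 0.0, 0.0]
contact_force: [0.6, 0.6, -2.8]
width: 13.9
grasp_force: 22.3
[ 0.62958967  0.64677037 -2.75667208] [-0.15515857 -0.1703443   0.04417   ]
```

Converted, 1 mm is 0.016.

```bash
echo '[{"z":0.016, "finger_gap":0}, {"finger_gap":0}]' | python3 shift.py; echo '[{"z":0.016, "finger_gap":0}, {"finger_gap":0}]' | python3 shift.py ; python3 -c "
from h import *
print(env.sense()['contact_force'],env.sense()['torque'])"
```

```text
time: 11.68
position: [526.1, -13.8, 301.2]
ee_rot: [0.558, 0.83, 0.0, 0.0]
contact_force: [1.4, -0.2, -1.5]
width: 13.4
grasp_force: 22.4
time: 11.92
position: [526.1, -13.7, 300.5]
ee_rot: [0.558, 0.83, 0.0, 0.0]
contact_force: [1.2, -1.6, 2.2]
width: 13.4
grasp_force: 22.8
[ 1.16781556 -1.57057865  2.15085637] [-2.85522464e-01 -7.96134520e-05 -2.01541371e-02]
```

Converted, 0.3 mm is 0.0048, -0.06 rad / 1.5708 = -0.0382.

```bash
cat > s.py <<'E'
from h import *
s=env.sense();print("F",s["contact_force"].round(1),"T",s["torque"].round(2),"z",round(s["position"][2],1),"yaw",round(Ro.from_quat(s["ee_rot"]).as_euler("zyx")[0],2),"tilt",round(float(np.degrees(np.arccos(-Ro.from_quat(s["ee_rot"]).apply([0,0,1])[2]))),2),"j7",round(s["joint_positions"][6],2))
E
for k in 1; do echo '[{"wz":-0.0382, "z":0.0048, "finger_gap":0}, {"wz":-0.0382, "finger_gap":0}]' | python3 shift.py >/dev/null; python3 s.py; done
echo '[{"wz":-0.0382, "finger_gap":0}, {"wz":-0.0382, "finger_gap":0}]' | python3 shift.py >/dev/null; python3 s.py
echo '[{"wz":-0.0382, "finger_gap":0}, {"wz":-0.0382, "finger_gap":0}]' | python3 shift.py >/dev/null; python3 s.py
echo '[{"wz":-0.0382, "finger_gap":0}, {"wz":-0.0382, "finger_gap":0}]' | python3 shift.py >/dev/null; python3 s.py
```

```text
F [-0.1  0.1  0.9] T [-0.19  0.19 -0.03] z 300.2 yaw -2.08 tilt 0.01 j7 0.29
F [ 0.8 -2.6 -1.1] T [-0.47  0.05 -0.04] z 299.6 yaw -2.2 tilt 0.05 j7 0.41
F [ 0.5 -1.4 -1.6] T [-0.17 -0.11  0.02] z 299.6 yaw -2.32 tilt 0.04 j7 0.52
F [-0.5 -1.  -2.5] T [-0.25 -0.1   0.  ] z 299.7 yaw -2.44 tilt 0.03 j7 0.63
```

Converted, 1 mm is 0.016.

```bash

echo '[{"z":0.016, "finger_gap":0}, {"finger_gap":0}]' | python3 shift.py >/dev/null; python3 s.py
echo '[{"z":0.016, "finger_gap":0}, {"finger_gap":0}]' | python3 shift.py >/dev/null; python3 s.py
echo '[{"z":0.016, "finger_gap":0}, {"finger_gap":0}]' | python3 shift.py >/dev/null; python3 s.py
```

```text
F [ 0.5 -0.2 -2.9] T [-0.1  -0.17 -0.03] z 298.7 yaw -2.44 tilt 0.02 j7 0.63
F [ 0.2 -0.6 -2.1] T [-0.06 -0.19  0.05] z 297.8 yaw -2.44 tilt 0.01 j7 0.63
F [ 0.3 -0.7 -2.5] T [-0.07 -0.14 -0.02] z 296.8 yaw -2.44 tilt 0.01 j7 0.63
```

```bash

echo '[{"z":0.024, "finger_gap":0}, {"finger_gap":0}]' | python3 shift.py >/dev/null; python3 s.py
echo '[{"z":0.016, "finger_gap":0}, {"finger_gap":0}]' | python3 shift.py >/dev/null; python3 s.py
echo '[{"z":0.016, "finger_gap":0}, {"finger_gap":0}]' | python3 shift.py >/dev/null; python3 s.py
```

```text
F [ 0.2 -0.7 -2.4] T [-0.04 -0.09 -0.08] z 295.3 yaw -2.44 tilt 0.01 j7 0.63
F [-0.   0.8 -2.1] T [-0.03 -0.03 -0.01] z 294.3 yaw -2.44 tilt 0.01 j7 0.63
F [ 0.4  0.2 -1.7] T [-0.04 -0.08 -0.03] z 293.4 yaw -2.44 tilt 0.01 j7 0.63
```

Converted, 1 mm is 0.016.

```bash

echo '[{"z":0.016, "finger_gap":0}, {"finger_gap":0}]' | python3 shift.py >/dev/null; python3 s.py
echo '[{"z":0.016, "finger_gap":0}, {"finger_gap":0}]' | python3 shift.py >/dev/null; python3 s.py
python3 -c "
from h import *
for n,b in(('scene',(227,200,87,100)),('side',(272,165,80,100))):
    c=env.capture(n)['color'];x,y,w,h=b;cv2.imwrite('pics/t_%s.png'%n,cv2.resize(c[y:y+h,x:x+w,::-1],(400,500)))
a=np.hstack([cv2.imread('pics/t_scene.png'),cv2.imread('pics/t_side.png')]);cv2.imwrite('pics/t1.png',np.clip(255*(a/255.)**.5,0,255).astype(np.uint8))"
```

```text
F [-2.4 -0.2  3.5] T [-0.03  0.43 -0.01] z 292.9 yaw -2.44 tilt 0.02 j7 0.63
F [-6.   0.2 11.4] T [-0.06  1.2   0.05] z 292.6 yaw -2.44 tilt 0.06 j7 0.63
```

View pics/t1.png

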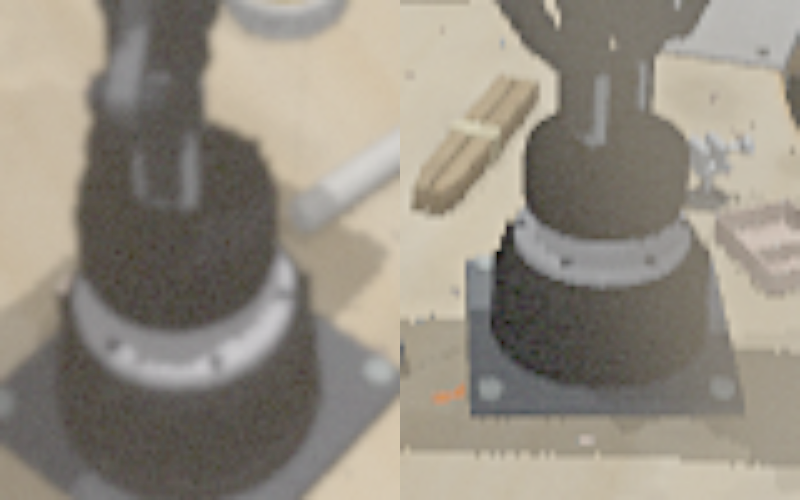

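The lid sits level and about 9 mm above home, with even contact, so it is in the entries. I'll ease off the press and follow the thread clockwise at 4.8 mm/rad.

Converted, -1.4 mm is -0.0224.

```bash

echo '[{"z":-0.0224, "finger_gap":0}, {"finger_gap":0}]' | python3 shift.py >/dev/null; python3 s.py
echo '[{"wz":0.0382, "z":0.0032, "finger_gap":0}, {"wz":0.0382, "z":0.0032, "finger_gap":0}]' | python3 shift.py >/dev/null; python3 s.py
echo '[{"wz":0.0382, "z":0.0048, "finger_gap":0}, {"wz":0.0382, "z":0.0048, "finger_gap":0}]' | python3 shift.py >/dev/null; python3 s.py
echo '[{"wz":0.0382, "z":0.0048, "finger_gap":0}, {"wz":0.0382, "z":0.0048, "finger_gap":0}]' | python3 shift.py >/dev/null; python3 s.py
```

```text
F [-2.5  0.1  3. ] T [-0.    0.29 -0.05] z 292.9 yaw -2.44 tilt 0.02 j7 0.63
F [ 1.2 -0.   0.8] T [ 0.2  -0.32  0.04] z 292.5 yaw -2.32 tilt 0.08 j7 0.51
F [ 1.2 -0.2  0.5] T [ 0.09 -0.34  0.07] z 291.9 yaw -2.2 tilt 0.09 j7 0.4
F [0.4 0.7 1.6] T [ 0.14 -0.32  0.06] z 291.4 yaw -2.08 tilt 0.08 j7 0.29
```

Converted, 0.29 mm is 0.0046, 0.06 rad / 1.5708 = 0.0382.

```bash

for i in 1; do echo '[{"wz":0.0382, "z":0.0046, "finger_gap":0}, {"wz":0.0382, "z":0.0046, "finger_gap":0}, {"wz":0.0382, "z":0.0046, "finger_gap":0}]' | python3 shift.py >/dev/null; python3 s.py; done
echo '[{"wz":0.0382, "z":0.0046, "finger_gap":0}, {"wz":0.0382, "z":0.0046, "finger_gap":0}, {"wz":0.0382, "z":0.0046, "finger_gap":0}]' | python3 shift.py >/dev/null; python3 s.py
echo '[{"wz":0.0382, "z":0.0046, "finger_gap":0}, {"wz":0.0382, "z":0.0046, "finger_gap":0}, {"wz":0.0382, "z":0.0046, "finger_gap":0}]' | python3 shift.py >/dev/null; python3 s.py
```

```text
F [ 1.5 -0.9 -0.5] T [-0.02 -0.33  0.05] z 290.5 yaw -1.9 tilt 0.09 j7 0.12
F [1.  0.5 1.5] T [ 0.1  -0.14  0.06] z 289.6 yaw -1.72 tilt 0.07 j7 -0.06
F [0.2 0.5 1.1] T [-0.04 -0.23  0.02] z 288.8 yaw -1.54 tilt 0.08 j7 -0.23
```

Converted, 0.29 mm is 0.0046, 0.06 rad / 1.5708 = 0.0382.

```bash

echo '[{"wz":0.0382, "z":0.0046, "finger_gap":0}, {"wz":0.0382, "z":0.0046, "finger_gap":0}, {"wz":0.0382, "z":0.0046, "finger_gap":0}]' | python3 shift.py >/dev/null; python3 s.py
echo '[{"wz":0.0382, "z":0.0046, "finger_gap":0}, {"wz":0.0382, "z":0.0046, "finger_gap":0}, {"wz":0.0382, "z":0.0046, "finger_gap":0}]' | python3 shift.py >/dev/null; python3 s.py
echo '[{"wz":0.0382, "z":0.0046, "finger_gap":0}, {"wz":0.0382, "z":0.0046, "finger_gap":0}, {"wz":0.0382, "z":0.0046, "finger_gap":0}]' | python3 shift.py >/dev/null; python3 s.py
echo '[{"wz":0.0382, "z":0.0046, "finger_gap":0}, {"wz":0.0382, "z":0.0046, "finger_gap":0}, {"wz":0.0382, "z":0.0046, "finger_gap":0}]' | python3 shift.py >/dev/null; python3 s.py
```

```text
F [0.  1.3 2.6] T [ 0.21 -0.13  0.03] z 287.9 yaw -1.36 tilt 0.07 j7 -0.4
F [1.3 0.1 1.5] T [ 0.12 -0.17  0.11] z 287.0 yaw -1.18 tilt 0.07 j7 -0.57
F [0.9 1.8 1.8] T [ 0.4  -0.15  0.06] z 286.2 yaw -1.0 tilt 0.08 j7 -0.74
F [1.  1.4 1.6] T [ 0.33 -0.21  0.06] z 285.3 yaw -0.82 tilt 0.09 j7 -0.91
```

Converted, 0.24 mm is 0.0038, 0.05 rad / 1.5708 = 0.0318.

```bash

echo '[{"wz":0.0318, "z":0.0038, "finger_gap":0}, {"wz":0.0318, "z":0.0038, "finger_gap":0}]' | python3 shift.py >/dev/null; python3 s.py
echo '[{"wz":0.0318, "z":0.0038, "finger_gap":0}, {"wz":0.0318, "z":0.0038, "finger_gap":0}]' | python3 shift.py >/dev/null; python3 s.py
echo '[{"wz":0.0255, "z":0.0032, "finger_gap":0}, {"wz":0.0255, "z":0.0032, "finger_gap":0}]' | python3 shift.py >/dev/null; python3 s.py
```

```text
F [0.2 1.8 1.1] T [ 0.34 -0.26  0.09] z 284.9 yaw -0.72 tilt 0.1 j7 -1.01
F [0.8 1.7 2.2] T [ 0.35 -0.25  0.08] z 284.3 yaw -0.62 tilt 0.09 j7 -1.1
F [0.3 1.5 1.1] T [ 0.25 -0.27  0.01] z 284.0 yaw -0.54 tilt 0.1 j7 -1.18
```

Converted, 0.15 mm is 0.0024, 0.03 rad / 1.5708 = 0.0191.

```bash

echo '[{"wz":0.0191, "z":0.0024, "finger_gap":0}, {"wz":0.0191, "z":0.0024, "finger_gap":0}]' | python3 shift.py >/dev/null; python3 s.py
echo '[{"finger_gap":0}]' | python3 shift.py >/dev/null; python3 s.py
```

```text
F [1.4 1.1 3. ] T [ 0.34 -0.26  0.04] z 283.6 yaw -0.48 tilt 0.06 j7 -1.24
F [0.9 0.8 2.1] T [ 0.3  -0.36 -0.01] z 283.6 yaw -0.48 tilt 0.04 j7 -1.24
```

Converted, 0.15 mm is 0.0024, 0.03 rad / 1.5708 = 0.0191.

```bash

echo '[{"wz":0.0191, "z":0.0024, "finger_gap":0}, {"wz":0.0191, "z":0.0024, "finger_gap":0}]' | python3 shift.py >/dev/null; python3 s.py
echo '[{"wz":0.0127, "z":0.0016, "finger_gap":0}, {"wz":0.0127, "z":0.0016, "finger_gap":0}]' | python3 shift.py >/dev/null; python3 s.py
```

```text
F [0.1 1.1 3.6] T [ 0.3  -0.18  0.09] z 283.3 yaw -0.42 tilt 0.01 j7 -1.3
F [0.2 0.9 3.6] T [ 0.29 -0.15  0.09] z 283.1 yaw -0.38 tilt 0.01 j7 -1.33
```

Converted, 0.1 mm is 0.0016, 0.02 rad / 1.5708 = 0.0127.

```bash

echo '[{"wz":0.0127, "z":0.0016, "finger_gap":0}, {"wz":0.0127, "z":0.0016, "finger_gap":0}]' | python3 shift.py >/dev/null; python3 s.py
echo '[{"wz":0.0127, "z":0.0016, "finger_gap":0}, {"wz":0.0127, "z":0.0016, "finger_gap":0}]' | python3 shift.py >/dev/null; python3 s.py
```

```text
F [0.4 1.1 4.4] T [ 0.31 -0.2   0.08] z 282.9 yaw -0.34 tilt 0.01 j7 -1.37
F [1.1 1.7 5.2] T [ 0.36 -0.31  0.15] z 282.7 yaw -0.3 tilt 0.02 j7 -1.41
```

Converted, 0.1 mm is 0.0016, 0.02 rad / 1.5708 = 0.0127.

```bash

echo '[{"wz":0.0127, "z":0.0016, "finger_gap":0}, {"wz":0.0064, "finger_gap":0}]' | python3 shift.py >/dev/null; python3 s.py
```

```text
F [ 1.6 -0.4  4.9] T [-0.06 -0.37  0.1 ] z 282.6 yaw -0.27 tilt 0.03 j7 -1.44
```

Converted, 0.1 mm is 0.0016, 0.02 rad / 1.5708 = 0.0127.

```bash

echo '[{"wz":0.0127, "z":0.0016, "finger_gap":0}, {"wz":0.0127, "z":0.0016, "finger_gap":0}]' | python3 shift.py >/dev/null; python3 s.py
echo '[{"wz":0.0127, "z":0.0016, "finger_gap":0}, {"finger_gap":0}]' | python3 shift.py >/dev/null; python3 s.py
```

```text
F [ 2.  -2.9  5.8] T [-0.62 -0.48  0.35] z 282.5 yaw -0.23 tilt 0.06 j7 -1.48
F [ 2.8 -3.1  5.8] T [-0.65 -0.57  0.54] z 282.4 yaw -0.21 tilt 0.08 j7 -1.5
```

Hard stop reached, so I'll relieve the torque, then let go and rise.

Converted, -0.03 rad / 1.5708 = -0.0191.

```bash

echo '[{"wz":-0.0191, "finger_gap":0}, {"finger_gap":0}]' | python3 shift.py >/dev/null; python3 s.py
echo '[{"finger_gap":45}, {"finger_gap":45}, {"finger_gap":45}, {"finger_gap":45}]' | python3 shift.py ; python3 s.py
echo '[{"z":-0.32, "finger_gap":45}, {"z":-0.64, "finger_gap":45}, {"z":-0.64, "finger_gap":45}, {"x":-0.64, "finger_gap":45}, {"x":-0.64, "finger_gap":45}, {"finger_gap":45}]' | python3 shift.py
python3 -c "
from h import *
for n,b in(('scene',(227,200,87,100)),('side',(272,165,80,100))):
    c=env.capture(n);i=c['color'];x,y,w,h=b;cv2.imwrite('pics/t_%s.png'%n,cv2.resize(i[y:y+h,x:x+w,::-1],(400,500)))
    print(n,'bar top mid expected',proj(c,[527,-14,128.5]))
a=np.hstack([cv2.imread('pics/t_scene.png'),cv2.imread('pics/t_side.png')]);cv2.imwrite('pics/t2.png',np.clip(255*(a/255.)**.5,0,255).astype(np.uint8))"
```

```text
F [ 2.3 -3.2  4.8] T [-0.57 -0.57  0.1 ] z 282.4 yaw -0.24 tilt 0.07 j7 -1.47
time: 22.28
position: [525.9, -13.6, 281.9]
ee_rot: [0.993, 0.119, -0.0, -0.0]
contact_force: [-0.3, -0.2, -0.8]
width: 44.9
grasp_force: 0.0
F [-0.3 -0.2 -0.8] T [ 0.02 -0.    0.03] z 281.9 yaw -0.24 tilt 0.03 j7 -1.47
time: 23.02
position: [446.3, -33.2, 382.3]
ee_rot: [0.993, 0.118, -0.0, 0.001]
contact_force: [0.7, -0.6, 0.0]
width: 45.0
grasp_force: 0.0
scene bar top mid expected [264.10735361 231.51090667]
side bar top mid expected [312.68863141 186.57578731]
```

View pics/t2.png

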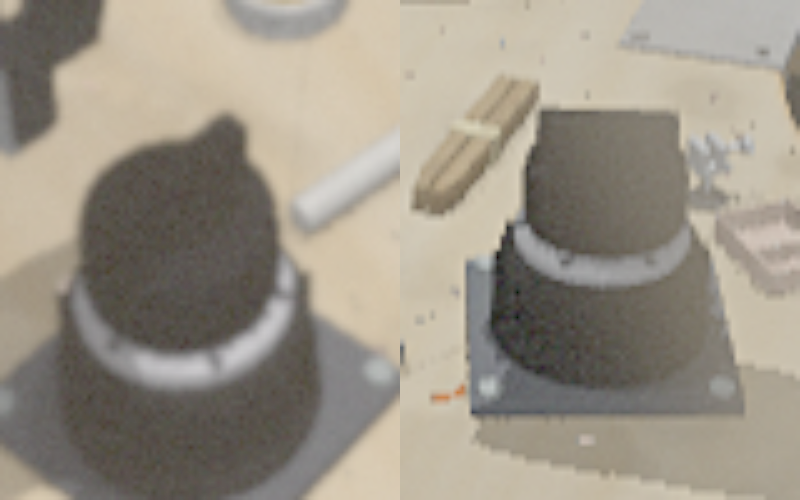

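The lid is level and its rim is about 4 px (≈9 mm) lower than in the entries. The screws on the ring have not moved and the gripper is clear.

```bash
python3 -c "
from workcell import env
print(env.hand_in())"
```

```text
the job is handed in; nothing more can be done
None
```

The lid is screwed down to the hard stop and sits level on the drum, with the ring showing no visible turn and the gripper clear; I handed it in at about 23 s, and no verdict was returned.

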